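# Find the bite point of a knife-handle clamp and set its index finger there

## Robot

A 6-joint arm with a two-finger parallel gripper is mounted at the origin on the work surface. World frame = base frame: x ahead of the robot, y to its left, z up, the work surface at z = 0. Lengths are in m, angles in degrees, forces in N, time in s.
With the tool pointing down it reaches from about 0.325 to 0.775 m from the base axis. Payload 5.5 kg.
Tool frame: the origin (TCP) lies midway between the tips of the shut fingers; the grasp point (between the pads) lies 19 mm behind it (tcp_to_grasp is the distance from the TCP to the grasp point, in m); z points along the fingers, y is the direction in which the jaws open and shut (so a half turn about z gives the same grasp; the last joint's range is limited). The gripper opens to 85 mm and grips with 20 to 120 N. Pads are 22 mm wide; open, the fingers measure 114 mm over their backs; the gripper's body (76 mm by 85 mm) begins 54 mm behind the grasp point. The pads swing forward as they close: fully open they stand 13 mm farther back than shut.
Start: joints at [61.897, 5.22, 70.514, -0, 104.267, -3.249], TCP at [0.252, 0.544, 0.231] pointing down, gripper open.
Joint ranges: [-164.24, 164.24], [-49.07, 125.15], [9.68, 141.18], [-86.29, 266.29], [3.28, 154.24], [-151.56, 151.56]. Speed limits (degrees/s): [147.25, 147.25, 172.46, 180, 180, 180].

## Interface

Orientations are given as a 3x3 rotation matrix whose columns are the frame's x, y, z axes.
In Python, from station import get_state, grab_frame, job_done, tcp_to_grasp gives the robot as it stands. The module is installed in compiled form; this text tells all that it offers.
- The arm moves only by the shell command python3 -m handwheel 'ROWS' [FORCE]. ROWS is JSON, a list of rows, each a list of 7 numbers: the closure, from 0 (fully open) to 1 (shut), then the shift along the tool's x, y, z in mm, then the turn, a rotation vector about the tool's x, y, z in degrees. In form: [[grip, x, y, z, ax, ay, az], ...]. A call has 1 to 8 rows; each row shifts and turns the commanded pose from where the row before left it, along the tool's axes as they then stand; what a row does not reach is not made up. A row lasts 1/12 s, in which the tool goes at most 41.7 mm and 7.16 degrees, less where a joint would pass 70% of its speed; a pose out of reach is approached as far as the arm can. A call is refused whole if a number of a shift passes 41.7 or a number of a turn 7.16, either way. A call with a gripper value outside its range is refused whole. The fingers move at their own pace and stop on an object; FORCE is the grip in N (left out, the last holds). Time passes only in rows, so rows that do not move let the fingers close. It gives the time, the measured TCP pose, the force and the opening at its end, in the units of the state.
- get_state(): the state, without advancing time (a new reading comes with each control period).
- grab_frame(name): name is "side" or "top" or "wrist"; returns a dict with "img" (480x640x3 uint8, red, green, blue), "mtx" (3x3 intrinsics, pixels), "R" (3x3) and "t" (3): a world point X has camera coordinates R X + t. Camera axes: x right, y down, z forward; pixel columns grow to the right and rows downward; lengths in m; the calibration is good to about 2 mm. A picture is of the moment at which its call begins. There is no depth.
- job_done(): hands the job in, once; it reports no verdict.
The state is a dict: "t": time; "joint_pos": joint angles; "dq": joint speeds; "effort": joint torques, N m; "eef_pos": TCP position; "tool_rot": TCP orientation; "force": force on the tool from outside, world axes, zero at the start; "ft_torque": the same for the moment, N m; "gripper_width": finger opening in m.
Only numpy, scipy, OpenCV 4.12 (cv2) and the standard library are available. Lean on these libraries where they do the work, as an engineer would, in place of code of your own. Each camera call takes 0.05 s, during which the arm holds its last target.

## Task

A knife handle sits inside the green glue-up clamp. Press the clamp's upper lever round by its black upright handle, gently, until it goes from easy to firm, remember how far round it had come when it firmed up, and let the lever go back to where it came from. Then slide the lower index arm by its small steel post until it lies along the direction the lever had at that firm point, and leave everything else on the bench alone.

Things in the scene. Friction and masses are not known exactly. Their poses are not given: they have to be found in the camera images.
- pivot (a point): Point on the vertical axis shared by lever and index arm, on the top face of the clamp's base plate (12 mm above the bench). x points to the rear, y to the clamp's left, z up. The bolted-down plate, dark steel, reaches 285 mm forward (-x, towards the robot), 145 mm back and 180 mm to each side; white ticks every 0.05 rad lie at 272 mm radius.
- housing_top (a point): Middle of the top of the clamp's green housing, 52 mm behind the pivot, 95 mm above the bench; the housing is 155 mm front to back and 150 mm wide, with a knife blade sticking out on its left. Same axes as pivot.
- lever_handle (a point): Middle of the lever's upright black handle: cylinder, 24 mm diameter, its axis 165 mm from the pivot axis, reaching up from the lever bar to 170 mm above the bench; this point is 140 mm above it. The lever bar is flat steel, 24 mm wide, 100 to 110 mm above the bench. x points from the handle to the pivot.
- lever (a joint): Lever angle (rad): 0 at rest, 0.6 rad to the left of the clamp's -x line; grows counter-clockwise seen from above, handle moving to the clamp's right. A spring returns it; spring and friction take 2 to 6 N at the handle. At an unseen place between 0.3 and 0.9 rad, new each time, a cam inside meets the knife handle and the force then rises steeply, several N per mm at the handle.
- index_post (a point): Middle of the upright steel post on the index arm: 14 mm diameter, 250 mm from the pivot axis, 30 to 90 mm above the bench, this point 60 mm above it. The arm, a steel bar 14 mm wide, 28 to 34 mm above the bench, turns on the pivot axis and passes under the lever; it stays where left (1 to 2 N to push). Starts on the clamp's right, beyond any firm point. x points to the pivot.
- glue_mid (a point): Bystander, to be left alone: small glue bottle, 36 mm diameter, 100 mm tall, standing on the clamp's base plate to the right of the housing; this point is at its centre.
- scale_a_mid (a point): Bystander, to be left alone: dark wooden knife-handle slab, 110 x 28 x 8 mm, lying on the base plate to the left of the housing; this point is at its centre.
- hammer_grip (a point): Bystander, to be left alone: handle of a hammer lying on the bench on the left.
- driver_grip (a point): Bystander, to be left alone: handle of a screwdriver lying on the bench on the right.
- jar_mid (a point): Bystander, to be left alone: jar, 64 mm diameter, 85 mm tall, on the bench on the right; this point is at its centre.
- mug_mid (a point): Bystander, to be left alone: white mug, 76 mm diameter, 90 mm tall, on the bench on the left; this point is at its centre.
- block_mid (a point): Bystander, to be left alone: pale sanding block, 100 x 50 x 30 mm, lying on the bench near the robot on the right; this point is at its centre.
- scale_b_mid (a point): Bystander, to be left alone: dark wooden knife-handle slab, 120 x 30 x 9 mm, lying on the bench near the robot on the left; this point is at its centre.

How it is judged:
By the outcome, as a careful person would: the job done as asked, in the order asked, and still so for the second after the job is handed in, with the robot touching nothing.
It also fails if it takes over 72 s, if anything falls off the work surface, if the arm or the gripper's body presses on something with over 40 N, if the wrist force passes 120 N, or if a joint passes its speed limit or range.

## Working session

There is one attempt and no reset: what is moved stays moved. The work goes in short steps, Python scripts to look and compute and a shell command to move; the robot and the scene stay as the last step left them, time stands still between calls to the robot, and variables do not carry over. Pictures are saved under pics/ and viewed, and the job is handed in when it is done.

```bash
mkdir -p pics; ls
python3 - <<'E'
from station import *
import cv2
s=get_state();print(s)
for n in("side","top","wrist"):
    f=grab_frame(n);cv2.imwrite(f"pics/{n}0.png",f["img"][:,:,::-1]);print(n,f["mtx"].tolist(),f["R"].tolist(),f["t"].tolist())
try: print(tcp_to_grasp)
except Exception as e: print(e)
E
```

```text
pics
{'t': 0.0, 'joint_pos': array([ 6.18956153e+01,  5.26244662e+00,  7.05819933e+01, -1.62439159e-04,
        1.04264844e+02, -3.25019999e+00]), 'dq': array([ 0.03898991,  0.13693441, -0.01598058, -0.01540329,  0.06099429,
        0.03147567]), 'effort': array([ 1.03698658e-04, -4.58769143e+01, -4.17994201e+01, -4.50657280e-04,
        1.26141941e-02, -2.05154873e-05]), 'eef_pos': array([0.25207465, 0.54417961, 0.23015664]), 'tool_rot': array([[-9.07380056e-01,  4.20310160e-01, -8.96098202e-04],
       [ 4.20311102e-01,  9.07378500e-01, -1.68376648e-03],
       [ 1.05396086e-04, -1.90445614e-03, -9.99998181e-01]]), 'force': array([-0.08560277, -0.01650231, -1.10711947]), 'ft_torque': array([-0.00528957, -0.01881567,  0.05399473]), 'gripper_width': 0.08528329796704834}
side [[547.1467305312543, 0.0, 328.3477810982331], [0.0, 547.1467305312543, 236.8584122641454], [0.0, 0.0, 1.0]] [[0.9395547828165501, -0.34235421674629196, -0.005513652380999459], [-0.16669817582072527, -0.4433010867928848, -0.8807359789552658], [0.2990794681428135, 0.8284188172200582, -0.4735754797401695]] [-0.49557106402097006, 0.20338409657623857, 1.2959594420741558]
top [[570.6338387134911, 0.0, 314.53106168529683], [0.0, 570.6338387134911, 237.64978456304075], [0.0, 0.0, 1.0]] [[-0.020751129889664932, -0.9997402076102233, -0.009429098354053943], [-0.995448280923133, 0.021537648264657483, -0.09283776017551891], [0.09301672223574384, 0.007459691327130397, -0.9956366015719904]] [0.02400326527017781, 0.5412087076286192, 1.3009865180876572]
wrist [[383.327488015169, 0.0, 318.5997441715547], [0.0, 383.327488015169, 236.7253305184609], [0.0, 0.0, 1.0]] [[0.4195925556225876, 0.9077117556240095, -0.0012066350256064735], [0.8728145414116022, -0.40309544658680496, 0.27515238912544415], [0.24927266911268334, -0.11650506273533162, -0.9613998683120757]] [-0.5999764282522447, -0.0357656115711383, 0.3808384712495352]
0.0187
```

View pics/side0.png

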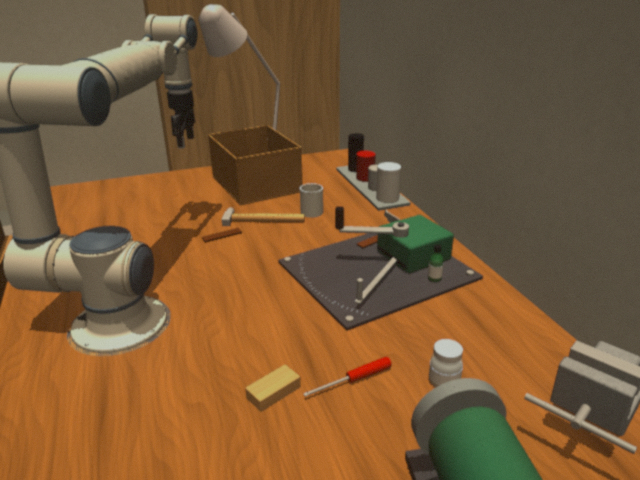

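View pics/top0.png

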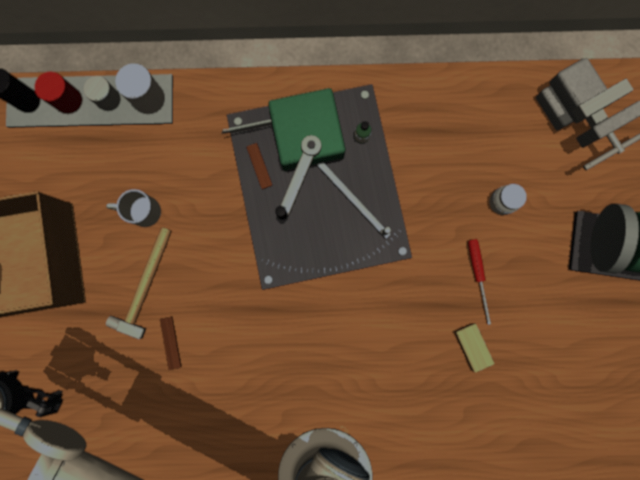

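View pics/wrist0.png

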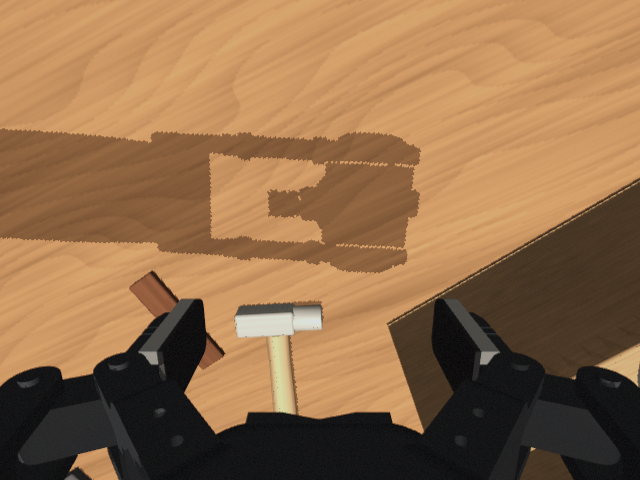

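The side view shows the clamp with the lever (black handle at ~(340,217)) and the index post (~(360,290)). In the top view the hub is at (311,145), the handle top at ~(282,212), the post at ~(387,232), and the plate corners are at (228,114), (374,86), (410,258) and (263,288).

```bash
cat > h.py <<'E'
import numpy as np,cv2
from station import *
def ray(f,uv):
    d=np.linalg.inv(f["mtx"])@np.array([uv[0],uv[1],1.]);R=np.array(f["R"]);t=np.array(f["t"])
    return -R.T@t,R.T@d
def onz(f,uv,z):
    c,d=ray(f,uv);return c+d*(z-c[2])/d[2]
def proj(f,X):
    p=f["mtx"]@(np.array(f["R"])@np.array(X)+f["t"]);return p[:2]/p[2]
def two(f1,u1,f2,u2):
    c1,d1=ray(f1,u1);c2,d2=ray(f2,u2)
    d1/=np.linalg.norm(d1);d2/=np.linalg.norm(d2)
    s=np.linalg.lstsq(np.c_[d1,-d2],c2-c1,rcond=None)[0]
    a=c1+d1*s[0];b=c2+d2*s[1];return (a+b)/2,np.linalg.norm(a-b)
E
python3 - <<'E'
from h import *
f=grab_frame("top");im=cv2.resize(f["img"][60:300,200:440],(720,720),interpolation=cv2.INTER_CUBIC)
cv2.imwrite("pics/topz.png",im[:,:,::-1])
g=grab_frame("side");im=cv2.resize(g["img"][180:340,260:500],(780,520),interpolation=cv2.INTER_CUBIC)
cv2.imwrite("pics/sidez.png",im[:,:,::-1])
img=f["img"].astype(int);hsv=cv2.cvtColor(f["img"],cv2.COLOR_RGB2HSV)
m=((hsv[...,1]<70)&(hsv[...,2]<110)).astype(np.uint8);m[:70]=0;m[320:]=0;m[:,:190]=0;m[:,440:]=0
m=cv2.morphologyEx(m,cv2.MORPH_OPEN,np.ones((5,5)))
c=max(cv2.findContours(m,0,1)[0],key=cv2.contourArea);h=cv2.convexHull(c)
P=np.array([onz(f,p[0],.012)[:2] for p in h]).astype(np.float32)*1000
r=cv2.minAreaRect(P);print(r,cv2.boxPoints(r))
c4=[(228,114),(374,86),(410,258),(263,288)]
print([onz(f,p,.012).round(4) for p in c4])
print("hub",onz(f,(311,145),.115),"handle",onz(f,(282,212),.17),"post",onz(f,(387,232),.09))
E
```

```text
((668.1641235351562, 2.72998046875), (425.0957336425781, 355.740966796875), 10.803741455078125) [[ 426.04266  137.60657]
 [ 492.72467 -211.82889]
 [ 910.2856  -132.1466 ]
 [ 843.6036   217.28885]]
[array([0.8453, 0.214 , 0.012 ]), array([ 0.9059, -0.138 ,  0.012 ]), array([ 0.4903, -0.2094,  0.012 ]), array([0.4276, 0.1351, 0.012 ])]
hub [0.73802923 0.01537543 0.115     ] handle [0.58309441 0.07796417 0.17      ] post [ 0.54462216 -0.1483203   0.09      ]
```

View pics/topz.png

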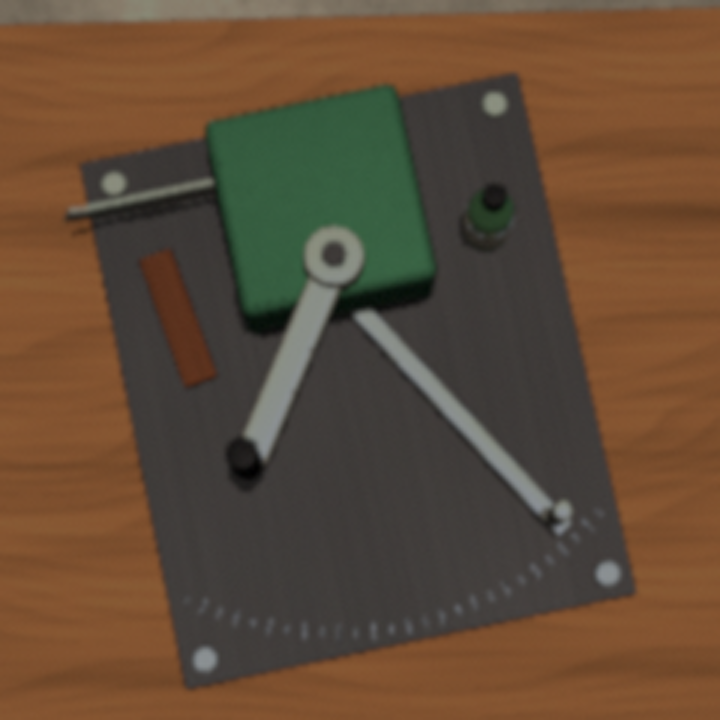

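View pics/sidez.png

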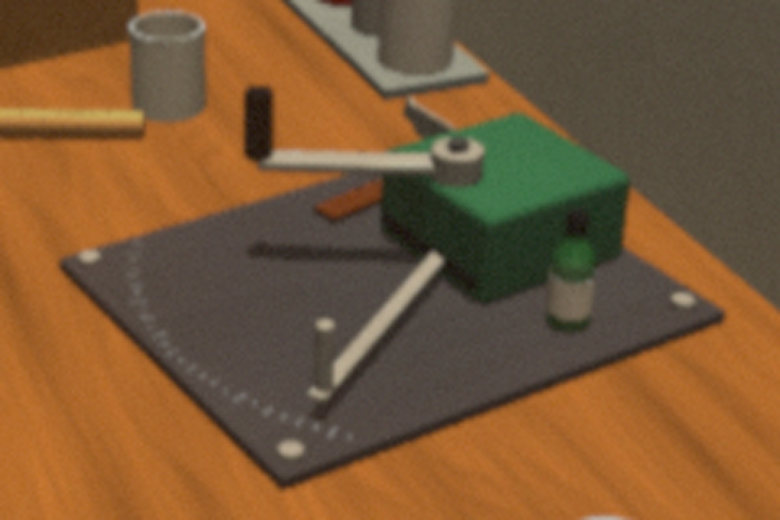

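The zooms show clean plate corners, the lever hub, the handle top and the post top. Next I fit the plate frame and pivot from the corners, then cross-check with the handle and post.

Run:
```python
from h import *
from scipy.optimize import least_squares
f=grab_frame("top");g=grab_frame("side")
zt=lambda u,v:(200+(u+.5)/3-.5,60+(v+.5)/3-.5)
zs=lambda u,v:(260+(u+.5)/3.25-.5,180+(v+.5)/3.25-.5)
top=[(zt(80,163),(.145,.18)),(zt(518,74),(.145,-.18)),(zt(633,592),(-.285,-.18)),(zt(188,687),(-.285,.18))]
sid=[(zs(62,263),(-.285,.18)),(zs(285,480),(-.285,-.18)),(zs(722,312),(.145,-.18))]
def pl(p,q,z):
    c,s=np.cos(p[2]),np.sin(p[2]);return [p[0]+c*q[0]-s*q[1],p[1]+s*q[0]+c*q[1],z]
for L in ([(f,top)],[(g,sid)],[(f,top),(g,sid)]):
    r=least_squares(lambda p:np.concatenate([proj(F,pl(p,q,.012))-uv for F,S in L for uv,q in S]),[.73,.01,-.17])
    print(r.x.round(4),r.fun.round(1))
    p=r.x
for name,ut,us,z in(("handle",zt(242,450),zs(258,92),.17),("post",zt(563,511),zs(324,325),.09),("hub",zt(334,254),zs(458,145),.13),("bottle",zt(494,196),zs(577,218),.11)):
    X=onz(f,ut,z);Y=onz(g,us,z);M,e=two(f,ut,g,us)
    for v in(X,Y,M):
        d=v[:2]-p[:2];c,s=np.cos(p[2]),np.sin(p[2]);l=np.array([c*d[0]+s*d[1],-s*d[0]+c*d[1]])
        print(name,v.round(4),"r",np.hypot(*d).round(4),"ang from -x (left+)",np.arctan2(l[1],-l[0]).round(3))
    print(e)
```

```text
[0.7375 0.0154 0.1864] [-0.5 -0.5  0.2 -1.3  1.4  0.7 -1.2  0.9]
[0.738  0.0111 0.1946] [-1.6 -1.  -0.1  0.4  1.7 -0.6]
[0.7382 0.0144 0.1894] [-0.2 -0.6  0.4 -1.8  2.1  0.1 -0.4  0.7 -1.8 -1.9 -1.3 -0.7  1.  -1. ]
handle [0.5881 0.0814 0.17  ] r 0.1644 ang from -x (left+) 0.609
handle [0.5855 0.0738 0.17  ] r 0.1639 ang from -x (left+) 0.56
handle [0.5886 0.0816 0.166 ] r 0.164 ang from -x (left+) 0.611
8.050298356044743e-05
post [ 0.549  -0.1492  0.09  ] r 0.2501 ang from -x (left+) -0.524
post [ 0.5496 -0.1543  0.09  ] r 0.2531 ang from -x (left+) -0.54
post [ 0.5503 -0.1499  0.087 ] r 0.2496 ang from -x (left+) -0.529
0.0020727899687231865
hub [0.7356 0.0152 0.13  ] r 0.0027 ang from -x (left+) 0.472
hub [7.327e-01 5.000e-04 1.300e-01] r 0.015 ang from -x (left+) -1.001
hub [0.739  0.0148 0.1217] r 0.0008 ang from -x (left+) 2.838
0.002548090859740366
bottle [ 0.7817 -0.1035  0.11  ] r 0.1257 ang from -x (left+) -1.735
bottle [ 0.7815 -0.1101  0.11  ] r 0.1318 ang from -x (left+) -1.716
bottle [ 0.784  -0.1043  0.1062] r 0.1272 ang from -x (left+) -1.749
0.002272623743316853
```

```bash
python3 -m handwheel '[[0,-31.2,-17.4,0,0,0,0],[0,-31.2,-17.4,0,0,0,0],[0,-31.2,-17.4,0,0,0,0],[0,-31.2,-17.4,0,0,0,0],[0,-31.2,-17.4,0,0,0,0],[0,-31.2,-17.4,0,0,0,0],[0,-31.2,-17.4,0,0,0,0],[0,-31.2,-17.4,0,0,0,0]]' 20; python3 -m handwheel '[[0,-31.2,-17.4,0,0,0,0],[0,-31.2,-17.4,0,0,0,0],[0,-31.2,-17.4,0,0,0,0],[0,-31.2,-17.4,0,0,0,0],[0,-31.2,-17.4,0,0,0,0],[0,-31.2,-17.4,0,0,0,-1],[0,-31.2,-17.4,0,0,0,0],[0,0,0,0,0,0,0]]'
python3 -m handwheel '[[0,0,0,0,0,0,0],[0,0,0,0,0,0,0]]'
cat > st.py <<'E'
from h import *
s=get_state();R=s["tool_rot"];P=np.array([.738,.0147])
d=s["eef_pos"][:2]-P
print("t",round(s["t"],2),"tcp",s["eef_pos"].round(4),"yaw_x",np.degrees(np.arctan2(R[1,0],R[0,0])).round(2),"polar",np.degrees(np.arctan2(d[1],d[0])).round(2),"r",np.hypot(*d).round(4),"F",s["force"].round(2),"Ftool",(R.T@s["force"]).round(2),"w",round(s["gripper_width"],4))
E
python3 st.py
python3 - <<'E'
from h import *
for n in("wrist","side"):
    f=grab_frame(n);cv2.imwrite(f"pics/{n}1.png",f["img"][:,:,::-1])
E
```

```text
t: 1.02
eef_pos: [0.4208, 0.3117, 0.2315]
tool_rot: [[-0.907, 0.42, 0.0], [0.42, 0.907, 0.0], [-0.0, 0.0, -1.0]]
force: [0.7, 0.7, -0.8]
gripper_width: 0.0857
t: 1.68
eef_pos: [0.5701, 0.106, 0.2302]
tool_rot: [[-0.912, 0.41, -0.0], [0.41, 0.912, -0.003], [-0.001, -0.003, -1.0]]
force: [0.3, 0.1, 0.2]
gripper_width: 0.0853
t: 1.85
eef_pos: [0.5675, 0.1115, 0.2311]
tool_rot: [[-0.914, 0.405, -0.001], [0.405, 0.914, 0.0], [0.001, 0.0, -1.0]]
force: [-0.2, 0.5, 0.6]
gripper_width: 0.0854
t 1.85 tcp [0.5675 0.1115 0.2311] yaw_x 156.12 polar 150.43 r 0.1961 F [-0.16  0.55  0.56] Ftool [ 0.37  0.43 -0.56] w 0.0854
```

View pics/wrist1.png

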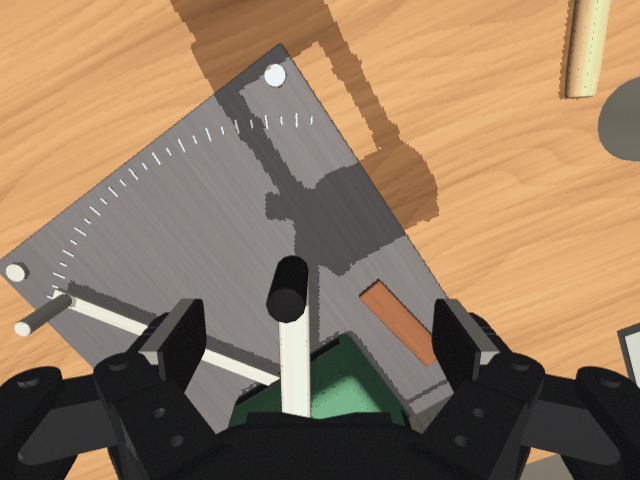

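View pics/side1.png

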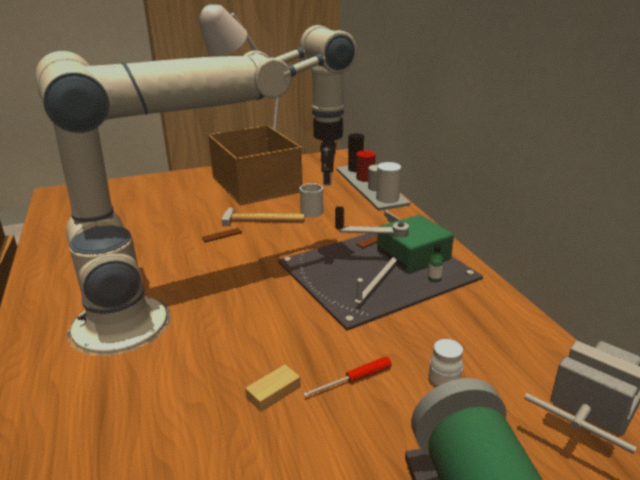

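The wrist view shows the handle top, a disc at about (287,305), roughly between the open jaws. I'll measure the remaining offset from it.

Run:
```python
from h import *
f=grab_frame("wrist");s=get_state();R=s["tool_rot"]
for uv in((287,303),(287,306)):
    X=onz(f,uv,.17);print("handle",X.round(4),"shift tool mm",(R.T@(np.r_[X[:2],0]-np.r_[s["eef_pos"][:2],0])*1000).round(1))
X=onz(f,(22,329),.09);print("post",X.round(4))
X=np.r_[.588,.0815,0];print((R.T@(X-np.r_[s["eef_pos"][:2],0])*1000).round(1))
for b in((275,75),(15,271)): print("bolt",onz(f,b,.014).round(4))
```

```text
handle [0.5863 0.0842 0.17  ] shift tool mm [-29.  -18.1  -0. ]
handle [0.5881 0.0834 0.17  ] shift tool mm [-30.9 -18.2  -0. ]
post [ 0.5513 -0.1503  0.09  ]
[-31.6 -19.9  -0. ]
bolt [0.447  0.1242 0.014 ]
bolt [ 0.5072 -0.195   0.014 ]
```

```bash
python3 -m handwheel '[[0,-31,-19,0,0,0,0],[0,0,0,20,0,0,0],[0,0,0,30,0,0,0],[0,0,0,30,0,0,0],[0,0,0,18,0,0,0],[0,0,0,8,0,0,0],[0.2,0,0,0,0,0,0],[0.3,0,0,0,0,0,0]]' 20; python3 st.py
python3 - <<'E'
from h import *
f=grab_frame("wrist");cv2.imwrite(f"pics/wrist2.png",f["img"][:,:,::-1])
E
```

```text
t: 2.67
eef_pos: [0.5884, 0.0821, 0.1263]
tool_rot: [[-0.915, 0.403, 0.001], [0.403, 0.915, 0.0], [-0.001, 0.0, -1.0]]
force: [0.1, 1.0, 1.2]
gripper_width: 0.0641
t 2.67 tcp [0.5884 0.0821 0.1263] yaw_x 156.21 polar 155.77 r 0.1641 F [0.08 1.   1.23] Ftool [ 0.33  0.95 -1.23] w 0.0641
```

View pics/wrist2.png

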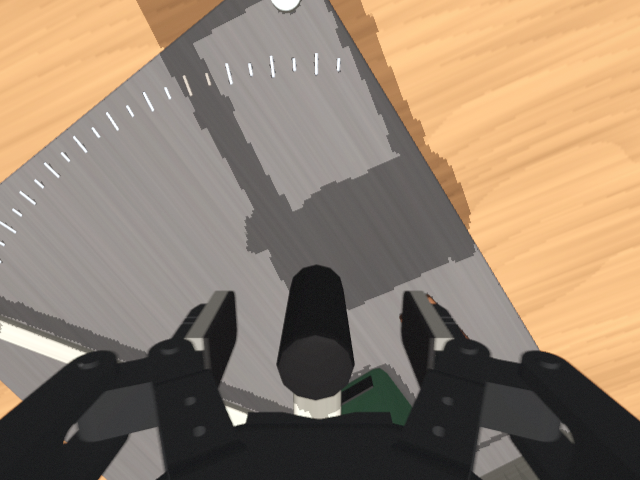

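The handle sits centred between the jaws, so I close on it.

```bash
python3 -m handwheel '[[0.5,0,0,0,0,0,0],[0.6,0,0,0,0,0,0],[0.7,0,0,0,0,0,0],[0.8,0,0,0,0,0,0],[0.9,0,0,0,0,0,0],[0.9,0,0,0,0,0,0],[0.9,0,0,0,0,0,0],[0.9,0,0,0,0,0,0]]' 25; python3 st.py;python3 -m handwheel '[[0.9,0,0,0,0,0,0],[0.9,0,0,0,0,0,0],[0.9,0,0,0,0,0,0]]'; python3 st.py
```

```text
t: 3.38
eef_pos: [0.5886, 0.0809, 0.1267]
tool_rot: [[-0.914, 0.405, 0.002], [0.405, 0.914, -0.0], [-0.002, 0.0, -1.0]]
force: [-1.3, -2.3, 6.6]
gripper_width: 0.0235
t 3.38 tcp [0.5886 0.0809 0.1267] yaw_x 156.12 polar 156.08 r 0.1634 F [-1.33 -2.28  6.62] Ftool [ 0.29 -2.62 -6.63] w 0.0235
t: 3.63
eef_pos: [0.5886, 0.081, 0.1267]
tool_rot: [[-0.914, 0.405, 0.002], [0.405, 0.914, -0.0], [-0.002, 0.0, -1.0]]
force: [-2.8, -2.3, 6.1]
gripper_width: 0.0231
t 3.63 tcp [0.5886 0.081  0.1267] yaw_x 156.12 polar 156.07 r 0.1634 F [-2.82 -2.35  6.1 ] Ftool [ 1.62 -3.29 -6.1 ] w 0.0231
```

```bash
python3 -m handwheel '[[0.9,0,-3.29,0,0,0,-1.15],[0.9,-0.05,-3.29,0,0,0,-1.15],[0.9,-0.05,-3.29,0,0,0,-1.15],[0.9,-0.05,-3.29,0,0,0,-1.15],[0.9,0,0,0,0,0,0],[0.9,0,0,0,0,0,0]]' ; python3 st.py; python3 -m handwheel '[[0.9,-0.05,-3.29,0,0,0,-1.15],[0.9,-0.05,-3.29,0,0,0,-1.15],[0.9,-0.05,-3.29,0,0,0,-1.15],[0.9,0,0,0,0,0,0],[0.9,0,0,0,0,0,0]]' ; python3 st.py
```

```text
t: 4.13
eef_pos: [0.5842, 0.0696, 0.1267]
tool_rot: [[-0.944, 0.33, 0.003], [0.33, 0.944, 0.001], [-0.002, 0.002, -1.0]]
force: [0.2, 1.7, 5.1]
gripper_width: 0.0232
t 4.13 tcp [0.5842 0.0696 0.1267] yaw_x 160.75 polar 160.37 r 0.1633 F [0.16 1.71 5.07] Ftool [ 0.41  1.68 -5.06] w 0.0232
t: 4.55
eef_pos: [0.5812, 0.0602, 0.1267]
tool_rot: [[-0.962, 0.272, 0.003], [0.272, 0.962, 0.001], [-0.002, 0.002, -1.0]]
force: [-0.6, 1.5, 5.8]
gripper_width: 0.0235
t 4.55 tcp [0.5812 0.0602 0.1267] yaw_x 164.21 polar 163.82 r 0.1633 F [-0.57  1.48  5.75] Ftool [ 0.94  1.28 -5.75] w 0.0235
```

```bash
python3 -m handwheel '[[0.9,-0.05,-3.29,0,0,0,-1.15],[0.9,-0.05,-3.29,0,0,0,-1.15],[0.9,-0.05,-3.29,0,0,0,-1.15],[0.9,-0.05,-3.29,0,0,0,-1.15],[0.9,-0.05,-3.29,0,0,0,-1.15],[0.9,0,0,0,0,0,0],[0.9,0,0,0,0,0,0]]' ; python3 st.py; python3 -m handwheel '[[0.9,-0.05,-3.29,0,0,0,-1.15],[0.9,-0.05,-3.29,0,0,0,-1.15],[0.9,0,0,0,0,0,0],[0.9,0,0,0,0,0,0]]' ; python3 st.py
```

```text
t: 5.13
eef_pos: [0.5774, 0.0442, 0.1267]
tool_rot: [[-0.985, 0.174, 0.002], [0.174, 0.985, 0.001], [-0.002, 0.002, -1.0]]
force: [-1.9, 1.5, 4.8]
gripper_width: 0.0232
t 5.13 tcp [0.5774 0.0442 0.1267] yaw_x 169.96 polar 169.58 r 0.1633 F [-1.89  1.47  4.76] Ftool [ 2.11  1.13 -4.76] w 0.0232
t: 5.47
eef_pos: [0.5764, 0.0377, 0.1267]
tool_rot: [[-0.991, 0.135, 0.002], [0.135, 0.991, 0.001], [-0.002, 0.002, -1.0]]
force: [-0.5, 1.8, 5.4]
gripper_width: 0.0235
t 5.47 tcp [0.5764 0.0377 0.1267] yaw_x 172.26 polar 171.89 r 0.1632 F [-0.54  1.78  5.36] Ftool [ 0.76  1.7  -5.36] w 0.0235
```

```bash
cat > chk.py <<'E'
from h import *
import sys
s=get_state();R=s["tool_rot"];P=np.array([.738,.0147]);d=s["eef_pos"][:2]-P;F=R.T@s["force"]
print("t %.2f polar %.3f yaw %.2f r %.4f F"%(s["t"],np.degrees(np.arctan2(d[1],d[0]))%360,np.degrees(np.arctan2(R[1,0],R[0,0]))%360,np.hypot(*d)),F.round(2))
with open("log.txt","a") as o:o.write(repr((s["t"],*s["eef_pos"],*F))+"\n")
sys.exit(int(F[1]>5))
E
python3 -m handwheel '[[0.9,0,-1.65,0,0,0,-0.57],[0.9,0,0,0,0,0,0],[0.9,0,0,0,0,0,0]]' >/dev/null; python3 chk.py && python3 -m handwheel '[[0.9,-0.03,-1.65,0,0,0,-0.57],[0.9,0,0,0,0,0,0],[0.9,0,0,0,0,0,0]]' >/dev/null && python3 chk.py && python3 -m handwheel '[[0.9,-0.03,-1.65,0,0,0,-0.57],[0.9,0,0,0,0,0,0],[0.9,0,0,0,0,0,0]]' >/dev/null && python3 chk.py && python3 -m handwheel '[[0.9,-0.03,-1.65,0,0,0,-0.57],[0.9,0,0,0,0,0,0],[0.9,0,0,0,0,0,0]]' >/dev/null && python3 chk.py && python3 -m handwheel '[[0.9,-0.03,-1.65,0,0,0,-0.57],[0.9,0,0,0,0,0,0],[0.9,0,0,0,0,0,0]]' >/dev/null && python3 chk.py && python3 -m handwheel '[[0.9,-0.03,-1.65,0,0,0,-0.57],[0.9,0,0,0,0,0,0],[0.9,0,0,0,0,0,0]]' >/dev/null && python3 chk.py
```

```text
t 5.72 polar 172.432 yaw 172.84 r 0.1632 F [ 1.75  1.42 -5.79]
t 5.97 polar 173.004 yaw 173.41 r 0.1632 F [ 1.53  2.7  -5.02]
t 6.22 polar 173.587 yaw 173.98 r 0.1632 F [ 2.86  1.8  -5.5 ]
t 6.47 polar 174.163 yaw 174.55 r 0.1632 F [ 2.24  2.94 -6.17]
t 6.72 polar 174.739 yaw 175.12 r 0.1632 F [ 1.22  2.48 -6.76]
t 6.97 polar 175.314 yaw 175.69 r 0.1632 F [ 1.96  3.55 -6.11]
```

```bash
python3 -m handwheel '[[0.9,-0.03,-1.65,0,0,0,-0.57],[0.9,0,0,0,0,0,0],[0.9,0,0,0,0,0,0]]' >/dev/null; python3 chk.py && python3 -m handwheel '[[0.9,-0.03,-1.65,0,0,0,-0.57],[0.9,0,0,0,0,0,0],[0.9,0,0,0,0,0,0]]' >/dev/null && python3 chk.py && python3 -m handwheel '[[0.9,-0.03,-1.65,0,0,0,-0.57],[0.9,0,0,0,0,0,0],[0.9,0,0,0,0,0,0]]' >/dev/null && python3 chk.py && python3 -m handwheel '[[0.9,-0.03,-1.65,0,0,0,-0.57],[0.9,0,0,0,0,0,0],[0.9,0,0,0,0,0,0]]' >/dev/null && python3 chk.py && python3 -m handwheel '[[0.9,-0.03,-1.65,0,0,0,-0.57],[0.9,0,0,0,0,0,0],[0.9,0,0,0,0,0,0]]' >/dev/null && python3 chk.py && python3 -m handwheel '[[0.9,-0.03,-1.65,0,0,0,-0.57],[0.9,0,0,0,0,0,0],[0.9,0,0,0,0,0,0]]' >/dev/null && python3 chk.py && python3 -m handwheel '[[0.9,-0.03,-1.65,0,0,0,-0.57],[0.9,0,0,0,0,0,0],[0.9,0,0,0,0,0,0]]' >/dev/null && python3 chk.py && python3 -m handwheel '[[0.9,-0.03,-1.65,0,0,0,-0.57],[0.9,0,0,0,0,0,0],[0.9,0,0,0,0,0,0]]' >/dev/null && python3 chk.py
```

```text
t 7.22 polar 175.893 yaw 176.26 r 0.1632 F [ 2.48  2.55 -5.8 ]
t 7.47 polar 176.465 yaw 176.84 r 0.1632 F [ 2.25  2.73 -6.14]
t 7.72 polar 177.050 yaw 177.41 r 0.1632 F [ 3.84  2.74 -6.01]
t 7.97 polar 177.628 yaw 177.97 r 0.1632 F [ 1.44  1.86 -6.89]
t 8.22 polar 178.204 yaw 178.55 r 0.1632 F [ 2.96  2.76 -6.25]
t 8.47 polar 178.781 yaw 179.12 r 0.1632 F [ 3.45  2.2  -6.71]
t 8.72 polar 179.359 yaw 179.69 r 0.1632 F [ 2.78  2.53 -5.74]
t 8.97 polar 179.942 yaw 180.26 r 0.1632 F [ 2.64  2.49 -6.17]
```

```bash
python3 -m handwheel '[[0.9,-0.03,-1.65,0,0,0,-0.57],[0.9,0,0,0,0,0,0],[0.9,0,0,0,0,0,0]]' >/dev/null; python3 chk.py && python3 -m handwheel '[[0.9,-0.03,-1.65,0,0,0,-0.57],[0.9,0,0,0,0,0,0],[0.9,0,0,0,0,0,0]]' >/dev/null && python3 chk.py && python3 -m handwheel '[[0.9,-0.03,-1.65,0,0,0,-0.57],[0.9,0,0,0,0,0,0],[0.9,0,0,0,0,0,0]]' >/dev/null && python3 chk.py && python3 -m handwheel '[[0.9,-0.03,-1.65,0,0,0,-0.57],[0.9,0,0,0,0,0,0],[0.9,0,0,0,0,0,0]]' >/dev/null && python3 chk.py && python3 -m handwheel '[[0.9,-0.03,-1.65,0,0,0,-0.57],[0.9,0,0,0,0,0,0],[0.9,0,0,0,0,0,0]]' >/dev/null && python3 chk.py && python3 -m handwheel '[[0.9,-0.03,-1.65,0,0,0,-0.57],[0.9,0,0,0,0,0,0],[0.9,0,0,0,0,0,0]]' >/dev/null && python3 chk.py && python3 -m handwheel '[[0.9,-0.03,-1.65,0,0,0,-0.57],[0.9,0,0,0,0,0,0],[0.9,0,0,0,0,0,0]]' >/dev/null && python3 chk.py && python3 -m handwheel '[[0.9,-0.03,-1.65,0,0,0,-0.57],[0.9,0,0,0,0,0,0],[0.9,0,0,0,0,0,0]]' >/dev/null && python3 chk.py
```

```text
t 9.22 polar 180.516 yaw 180.83 r 0.1632 F [ 3.43  3.44 -6.54]
t 9.47 polar 181.086 yaw 181.40 r 0.1632 F [ 3.76  3.56 -7.02]
t 9.72 polar 181.677 yaw 181.97 r 0.1632 F [ 3.64  3.05 -7.  ]
t 9.97 polar 182.250 yaw 182.54 r 0.1632 F [ 3.09  2.94 -6.79]
t 10.22 polar 182.842 yaw 183.11 r 0.1632 F [ 4.25  3.49 -6.47]
t 10.47 polar 183.413 yaw 183.68 r 0.1632 F [ 3.32  2.88 -6.9 ]
t 10.72 polar 183.994 yaw 184.25 r 0.1631 F [ 4.42  3.46 -6.28]
t 10.97 polar 184.573 yaw 184.82 r 0.1632 F [ 3.95  3.38 -6.35]
```

```bash
sed -i 's/F\[1\]>5/F[1]>6/' chk.py; python3 -m handwheel '[[0.9,0.1,-1.65,0,0,0,-0.57],[0.9,0,0,0,0,0,0],[0.9,0,0,0,0,0,0]]' >/dev/null; python3 chk.py && python3 -m handwheel '[[0.9,0.1,-1.65,0,0,0,-0.57],[0.9,0,0,0,0,0,0],[0.9,0,0,0,0,0,0]]' >/dev/null && python3 chk.py && python3 -m handwheel '[[0.9,0.1,-1.65,0,0,0,-0.57],[0.9,0,0,0,0,0,0],[0.9,0,0,0,0,0,0]]' >/dev/null && python3 chk.py && python3 -m handwheel '[[0.9,0.1,-1.65,0,0,0,-0.57],[0.9,0,0,0,0,0,0],[0.9,0,0,0,0,0,0]]' >/dev/null && python3 chk.py && python3 -m handwheel '[[0.9,-0.03,-1.65,0,0,0,-0.57],[0.9,0,0,0,0,0,0],[0.9,0,0,0,0,0,0]]' >/dev/null && python3 chk.py && python3 -m handwheel '[[0.9,-0.03,-1.65,0,0,0,-0.57],[0.9,0,0,0,0,0,0],[0.9,0,0,0,0,0,0]]' >/dev/null && python3 chk.py && python3 -m handwheel '[[0.9,-0.03,-1.65,0,0,0,-0.57],[0.9,0,0,0,0,0,0],[0.9,0,0,0,0,0,0]]' >/dev/null && python3 chk.py && python3 -m handwheel '[[0.9,-0.03,-1.65,0,0,0,-0.57],[0.9,0,0,0,0,0,0],[0.9,0,0,0,0,0,0]]' >/dev/null && python3 chk.py
```

```text
t 11.22 polar 185.161 yaw 185.39 r 0.1631 F [ 3.64  2.53 -6.81]
t 11.47 polar 185.731 yaw 185.96 r 0.1631 F [ 2.47  3.32 -6.48]
t 11.72 polar 186.305 yaw 186.53 r 0.1632 F [ 2.14  2.57 -5.99]
t 11.97 polar 186.666 yaw 187.12 r 0.1631 F [ 2.68  5.76 -5.66]
t 12.22 polar 186.871 yaw 187.74 r 0.1630 F [ 1.25  8.56 -6.36]
```

```bash
python3 -m handwheel '[[0.9,0,-1,0,0,0,-0.3],[0.9,0,0,0,0,0,0],[0.9,0,0,0,0,0,0]]' >/dev/null; python3 chk.py; python3 -m handwheel '[[0.9,0,0,0,0,0,0]]' >/dev/null; python3 chk.py;  python3 -m handwheel '[[0.9,0,-1,0,0,0,-0.3],[0.9,0,0,0,0,0,0],[0.9,0,0,0,0,0,0]]' >/dev/null; python3 chk.py; python3 -m handwheel '[[0.9,0,0,0,0,0,0]]' >/dev/null; python3 chk.py
python3 - <<'E'
from h import *
for n in("top","side","wrist"):
    f=grab_frame(n);cv2.imwrite(f"pics/firm_{n}.png",f["img"][:,:,::-1])
f=cv2.imread("pics/firm_top.png");cv2.imwrite("pics/firm_topz.png",cv2.resize(f[60:300,200:440],(720,720),interpolation=cv2.INTER_CUBIC))
E
```

```text
t 12.47 polar 186.949 yaw 188.08 r 0.1630 F [ 1.65 12.47 -7.14]
t 12.55 polar 186.955 yaw 188.08 r 0.1630 F [ 1.27 10.96 -5.93]
t 12.80 polar 187.044 yaw 188.42 r 0.1629 F [ 1.01 13.69 -6.69]
t 12.88 polar 187.051 yaw 188.42 r 0.1629 F [ 2.03 14.49 -6.64]
```

View pics/firm_wrist.png

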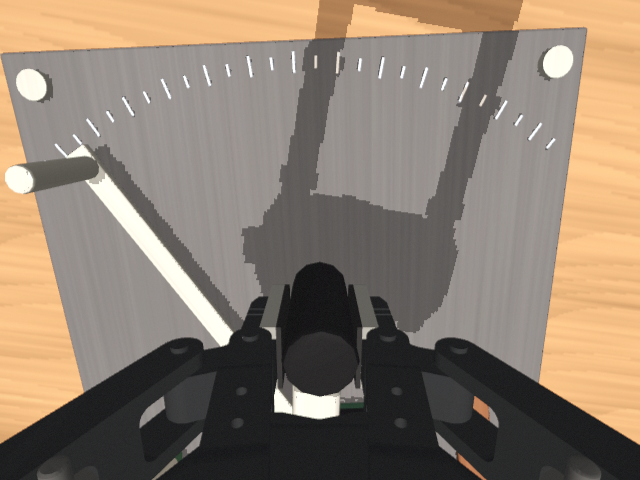

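The wrist view shows the handle still centred in the pads at (320,360). The force knee is clear at a polar angle of ~186.5°, against 156.07° gripped at rest, so the lever had come about 0.53 rad. I carry the lever back gently.

```bash
for i in 1 2 3; do python3 -m handwheel '[[0.9,-0.05,3.29,0,0,0,1.15],[0.9,-0.05,3.29,0,0,0,1.15],[0.9,-0.05,3.29,0,0,0,1.15],[0.9,-0.05,3.29,0,0,0,1.15],[0.9,-0.05,3.29,0,0,0,1.15],[0.9,-0.05,3.29,0,0,0,1.15],[0.9,-0.05,3.29,0,0,0,1.15],[0.9,-0.05,3.29,0,0,0,1.15]]' >/dev/null; python3 chk.py; done
```

```text
t 13.70 polar 178.542 yaw 179.10 r 0.1630 F [ 1.27  5.48 -5.47]
t 14.37 polar 169.287 yaw 169.90 r 0.1630 F [ 2.19  4.96 -5.85]
t 15.03 polar 160.045 yaw 160.70 r 0.1631 F [ 2.98  4.4  -5.87]
```

```bash
python3 -m handwheel '[[0.9,-0.05,3.29,0,0,0,1.15],[0.9,-0.05,3.29,0,0,0,1.15],[0.9,0,1,0,0,0,0.3],[0.9,0,0,0,0,0,0],[0.9,0,0,0,0,0,0]]' >/dev/null; python3 chk.py;  python3 -m handwheel '[[0.9,0,1.6,0,0,0,0.5],[0.9,0,0,0,0,0,0],[0.9,0,0,0,0,0,0]]' >/dev/null; python3 chk.py
```

```text
t 15.45 polar 157.370 yaw 158.16 r 0.1631 F [ 3.72  5.43 -4.88]
t 15.70 polar 156.839 yaw 157.65 r 0.1632 F [ 2.31  4.9  -5.18]
```

```bash
python3 -m handwheel '[[0.9,0,1.6,0,0,0,0.5],[0.9,0,0,0,0,0,0],[0.9,0,0,0,0,0,0]]' >/dev/null; python3 chk.py;  python3 -m handwheel '[[0.9,0,1.6,0,0,0,0.5],[0.9,0,0,0,0,0,0],[0.9,0,0,0,0,0,0]]' >/dev/null; python3 chk.py
```

```text
t 15.95 polar 156.288 yaw 157.15 r 0.1631 F [ 3.01  4.7  -5.84]
t 16.20 polar 156.077 yaw 156.62 r 0.1632 F [ 4.36  0.04 -5.44]
```

```bash
python3 -m handwheel '[[0.6,0,0,0,0,0,0],[0.4,0,0,0,0,0,0],[0.2,0,0,0,0,0,0],[0,0,0,0,0,0,0],[0,0,0,0,0,0,0],[0,0,0,0,0,0,0]]' >/dev/null; python3 chk.py; python3 -m handwheel '[[0,0,0,-15,0,0,0],[0,0,0,-30,0,0,0],[0,0,0,-30,0,0,0],[0,0,0,-30,0,0,0],[0,0,0,0,0,0,0],[0,0,0,0,0,0,0]]'
python3 - <<'E'
from h import *
f=grab_frame("wrist");cv2.imwrite("pics/wrist3.png",f["img"][:,:,::-1]);s=get_state()
R=np.array(f["R"]);c=-R.T@f["t"];print("cam in tool",s["tool_rot"].T@(c-s["eef_pos"]))
f=grab_frame("top");cv2.imwrite("pics/topz3.png",cv2.resize(f["img"][60:300,200:440],(720,720),interpolation=cv2.INTER_CUBIC)[:,:,::-1])
E
```

```text
t 16.70 polar 156.392 yaw 156.53 r 0.1629 F [ 0.34 -0.15 -0.63]
t: 17.2
eef_pos: [0.5897, 0.0801, 0.2332]
tool_rot: [[-0.917, 0.398, 0.005], [0.398, 0.917, 0.0], [-0.005, 0.002, -1.0]]
force: [0.6, 0.2, -0.6]
gripper_width: 0.0855
cam in tool [ 0.07076508  0.00045843 -0.14715068]
```

View pics/wrist3.png

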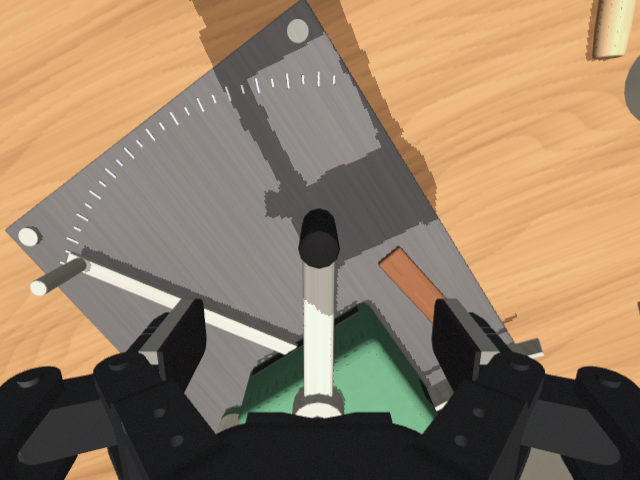

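The wrist view shows the lever back at rest, with its handle top at (319,248), and the post top at (38,289). I move over to the post.

```bash
python3 -m handwheel '[[0,-7.9,-32.4,0,0,0,0],[0,-7.9,-32.4,0,0,0,0],[0,-7.9,-32.4,0,0,0,0],[0,-7.9,-32.4,0,0,0,0],[0,-7.9,-32.4,0,0,0,0],[0,-7.9,-32.4,0,0,0,0],[0,-7.9,-32.4,0,0,0,0]]' >/dev/null;  python3 -m handwheel '[[0,0,0,0,0,0,-6.4],[0,0,0,0,0,0,-6.4],[0,0,0,0,0,0,-6.4],[0,0,0,0,0,0,-6.4],[0,0,0,0,0,0,-6.4],[0,0,0,0,0,0,-6.4],[0,0,0,0,0,0,-6.4],[0,0,0,0,0,0,-6.4]]' >/dev/null; python3 -m handwheel '[[0,0,0,0,0,0,0],[0,0,0,0,0,0,0],[0,0,0,0,0,0,0]]'; python3 st.py
python3 - <<'E'
from h import *
f=grab_frame("wrist");cv2.imwrite("pics/wrist4.png",f["img"][:,:,::-1]);s=get_state();print(s["joint_pos"])
E
```

```text
t: 18.8
eef_pos: [0.5489, -0.15, 0.2291]
tool_rot: [[-0.887, -0.463, -0.002], [-0.463, 0.887, 0.001], [0.001, 0.001, -1.0]]
force: [0.1, -0.4, 0.0]
gripper_width: 0.0857
t 18.8 tcp [ 0.5489 -0.15    0.2291] yaw_x -152.45 polar -138.95 r 0.2507 F [ 0.06 -0.41  0.04] Ftool [ 0.14 -0.39 -0.04] w 0.0857
[-1.87052041e+01  4.84511938e-01  7.55927398e+01 -6.82156916e-04
  1.04002046e+02 -1.36292291e+02]
```

View pics/wrist4.png

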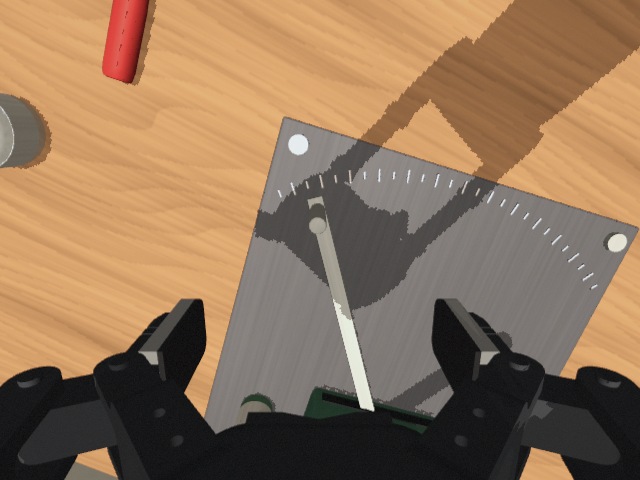

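View pics/topz3.png

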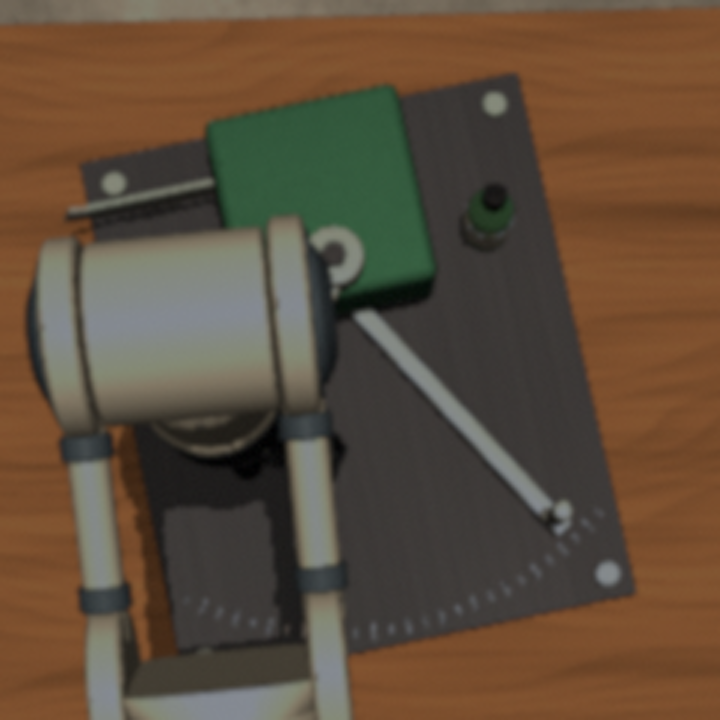

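```bash
python3 - <<'E'
from h import *
f=grab_frame("wrist");s=get_state();R=s["tool_rot"]
X=onz(f,(317,226),.09);print(X.round(4),(R.T@(np.r_[X[:2],0]-np.r_[s["eef_pos"][:2],0])*1000).round(1))
E
python3 -m handwheel '[[0,0,0,20,0,0,0],[0,0,0,25,0,0,0],[0,0,0,25,0,0,0],[0,0,0,25,0,0,0],[0,0,0,20,0,0,0],[0,0,0,0,0,0,0],[0,0,0,0,0,0,0]]'
python3 - <<'E'
from h import *
f=grab_frame("wrist");cv2.imwrite("pics/wrist5.png",f["img"][:,:,::-1])
E
```

```text
[ 0.5513 -0.1486  0.09  ] [-2.7  0.2 -0. ]
t: 19.48
eef_pos: [0.5485, -0.1498, 0.1142]
tool_rot: [[-0.886, -0.465, -0.003], [-0.465, 0.886, 0.001], [0.002, 0.002, -1.0]]
force: [-0.1, 0.4, 0.1]
gripper_width: 0.0853
```

View pics/wrist5.png

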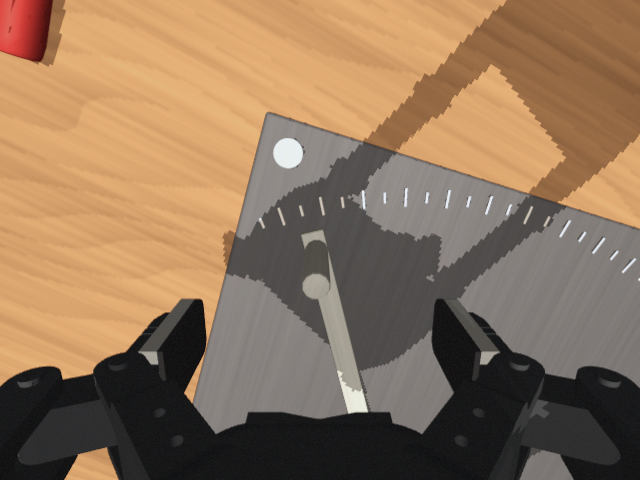

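The post top at (316,286) is centred between the jaws. I descend and grip.

```bash
python3 -m handwheel '[[0,-2,0,20,0,0,0],[0,0,0,25,0,0,0],[0,0,0,18,0,0,0],[0.3,0,0,0,0,0,0],[0.5,0,0,0,0,0,0],[0.7,0,0,0,0,0,0],[0.8,0,0,0,0,0,0],[0.9,0,0,0,0,0,0]]' 20; python3 -m handwheel '[[1,0,0,0,0,0,0],[1,0,0,0,0,0,0],[1,0,0,0,0,0,0],[1,0,0,0,0,0,0]]';python3 st.py
```

```text
t: 20.2
eef_pos: [0.5521, -0.1495, 0.0546]
tool_rot: [[-0.885, -0.465, 0.003], [-0.465, 0.885, -0.001], [-0.002, -0.003, -1.0]]
force: [0.0, 0.7, -0.3]
gripper_width: 0.0258
t: 20.53
eef_pos: [0.5517, -0.1494, 0.0539]
tool_rot: [[-0.885, -0.465, 0.002], [-0.465, 0.885, -0.001], [-0.002, -0.002, -1.0]]
force: [-1.2, 0.6, 6.3]
gripper_width: 0.0133
t 20.53 tcp [ 0.5517 -0.1494  0.0539] yaw_x -152.27 polar -138.62 r 0.2483 F [-1.22  0.63  6.3 ] Ftool [ 0.78  1.12 -6.3 ] w 0.0133
```

```bash
python3 -m handwheel '[[1,1.95,8.65,0,0,0,1.24],[1,1.82,8.68,0,0,0,1.24],[1,1.7,8.7,0,0,0,1.24],[1,1.58,8.73,0,0,0,1.24],[1,1.46,8.75,0,0,0,1.24],[1,1.33,8.77,0,0,0,1.24],[1,1.21,8.79,0,0,0,1.24]]';python3 st.py; python3 -m handwheel '[[1,1.09,8.8,0,0,0,1.24],[1,0.96,8.82,0,0,0,1.24],[1,0.84,8.83,0,0,0,1.24],[1,0.71,8.84,0,0,0,1.24],[1,0.59,8.85,0,0,0,1.24],[1,0.46,8.86,0,0,0,1.24],[1,0.34,8.86,0,0,0,1.24],[1,0.21,8.87,0,0,0,1.24]]'; python3 -m handwheel '[[1,0,0,0,0,0,0],[1,0,0,0,0,0,0],[1,0,0,0,0,0,0]]';python3 st.py
```

```text
t: 21.12
eef_pos: [0.5167, -0.0985, 0.0538]
tool_rot: [[-0.946, -0.325, 0.003], [-0.325, 0.946, -0.002], [-0.002, -0.003, -1.0]]
force: [0.4, -2.1, 5.6]
gripper_width: 0.0133
t 21.12 tcp [ 0.5167 -0.0985  0.0538] yaw_x -161.06 polar -152.91 r 0.2485 F [ 0.37 -2.09  5.63] Ftool [ 0.32 -2.11 -5.63] w 0.0133
t: 21.78
eef_pos: [0.4935, -0.0315, 0.0537]
tool_rot: [[-0.988, -0.157, 0.002], [-0.157, 0.988, -0.002], [-0.002, -0.002, -1.0]]
force: [-1.5, -1.6, 6.0]
gripper_width: 0.0134
t: 22.03
eef_pos: [0.4936, -0.0308, 0.0537]
tool_rot: [[-0.987, -0.159, 0.002], [-0.159, 0.987, -0.0], [-0.002, -0.0, -1.0]]
force: [-2.2, 0.4, 5.9]
gripper_width: 0.0132
t 22.03 tcp [ 0.4936 -0.0308  0.0537] yaw_x -170.85 polar -169.45 r 0.2486 F [-2.17  0.4   5.9 ] Ftool [ 2.07  0.73 -5.9 ] w 0.0132
```

```bash
python3 -m handwheel '[[1,0.06,4.3,0,0,0,0.6],[1,0.06,4.3,0,0,0,0.6],[1,-0.04,4.3,0,0,0,0.7],[1,-0.04,4.2,0,0,0,0.6],[1,0,0,0,0,0,0],[1,0,0,0,0,0,0],[1,0,0,0,0,0,0]]';python3 st.py
python3 - <<'E'
from h import *
f=grab_frame("wrist");cv2.imwrite("pics/wrist6.png",f["img"][:,:,::-1])
E
```

```text
t: 22.62
eef_pos: [0.4909, -0.0141, 0.0537]
tool_rot: [[-0.993, -0.115, 0.001], [-0.115, 0.993, -0.0], [-0.001, -0.0, -1.0]]
force: [-2.7, 0.7, 7.8]
gripper_width: 0.0129
t 22.62 tcp [ 0.4909 -0.0141  0.0537] yaw_x -173.37 polar -173.35 r 0.2487 F [-2.69  0.71  7.84] Ftool [ 2.58  1.01 -7.85] w 0.0129
```

View pics/wrist6.png

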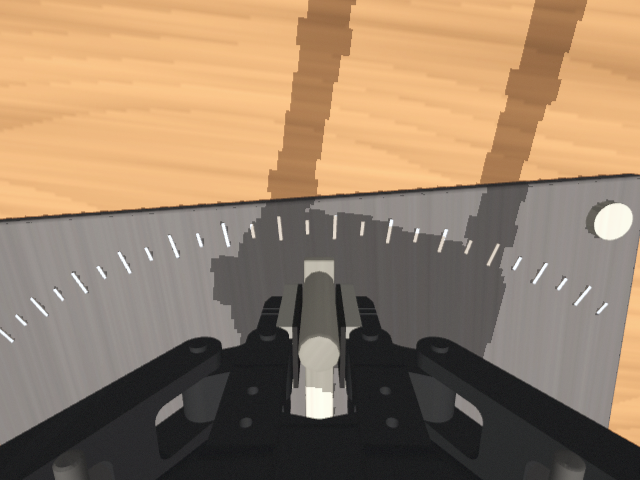

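The wrist view shows the post at (319,352), with the arm pointing between the 0.05 tick (307) and the 0.10 tick (335), so about 0.071 rad left of −x. The lever knee gives 0.600−0.531 = 0.069. I release and retreat.

```bash
python3 -m handwheel '[[0.8,0,0,0,0,0,0],[0.6,0,0,0,0,0,0],[0.4,0,0,0,0,0,0],[0.2,0,0,0,0,0,0],[0,0,0,0,0,0,0],[0,0,0,0,0,0,0],[0,0,0,0,0,0,0]]'; python3 -m handwheel '[[0,0,0,-15,0,0,0],[0,0,0,-25,0,0,0],[0,0,0,-30,0,0,0],[0,0,0,-30,0,0,0],[0,0,0,-30,0,0,0],[0,0,0,-30,0,0,0],[0,0,0,0,0,0,0],[0,0,0,0,0,0,0]]'
python3 - <<'E'
from h import *
f=grab_frame("wrist");cv2.imwrite("pics/wrist7.png",f["img"][:,:,::-1])
E
```

```text
t: 23.25
eef_pos: [0.4906, -0.0141, 0.0521]
tool_rot: [[-0.993, -0.116, -0.0], [-0.116, 0.993, 0.0], [0.0, 0.0, -1.0]]
force: [-0.2, 0.0, 0.3]
gripper_width: 0.085
t: 23.92
eef_pos: [0.4916, -0.0142, 0.2147]
tool_rot: [[-0.993, -0.116, 0.005], [-0.116, 0.993, -0.0], [-0.004, -0.001, -1.0]]
force: [-0.4, -0.4, -0.3]
gripper_width: 0.0853
```

View pics/wrist7.png

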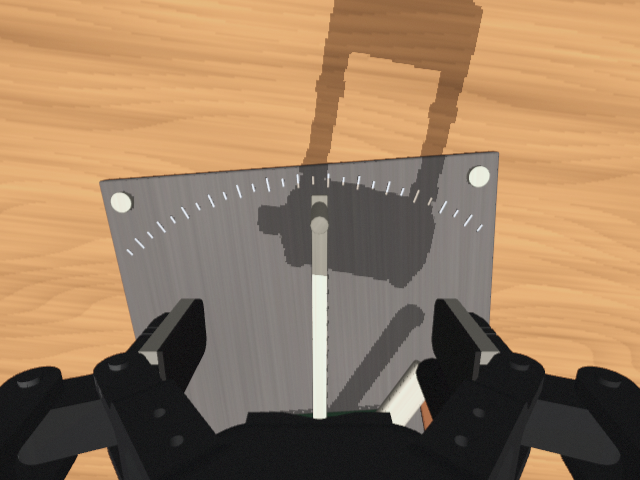

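The arm points straight along the radial column at 319, and its end lies between the two ticks. I clear the view for a final check.

```bash
python3 -m handwheel '[[0,12,25,-20,0,0,0],[0,10,30,0,0,0,0],[0,7,32,0,0,0,0],[0,7,32,0,0,0,0],[0,7,32,0,0,0,0],[0,7,32,0,0,0,0],[0,7,32,0,0,0,0],[0,7,32,0,0,0,0]]'; python3 -m handwheel '[[0,7,32,0,0,0,0],[0,7,32,0,0,0,0],[0,0,0,0,0,0,0],[0,0,0,0,0,0,0],[0,0,0,0,0,0,0]]'
python3 - <<'E'
from h import *
for n in("top","side"):
    f=grab_frame(n);cv2.imwrite(f"pics/{n}9.png",f["img"][:,:,::-1])
    if n=="top": cv2.imwrite("pics/topz9.png",cv2.resize(f["img"][60:300,200:440],(720,720),interpolation=cv2.INTER_CUBIC)[:,:,::-1])
E
```

```text
t: 24.63
eef_pos: [0.3972, 0.2249, 0.23]
tool_rot: [[-0.993, -0.115, -0.003], [-0.115, 0.993, -0.001], [0.003, -0.001, -1.0]]
force: [0.9, 0.1, 0.5]
gripper_width: 0.0851
t: 25.05
eef_pos: [0.377, 0.2852, 0.2307]
tool_rot: [[-0.993, -0.116, -0.002], [-0.116, 0.993, -0.002], [0.002, -0.002, -1.0]]
force: [0.2, -0.0, 0.1]
gripper_width: 0.0856
```

View pics/topz9.png

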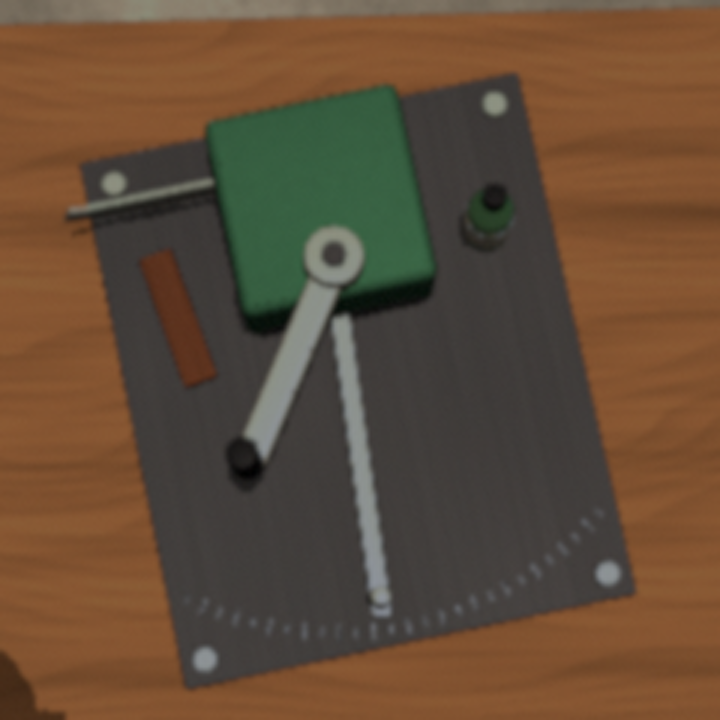

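View pics/side9.png

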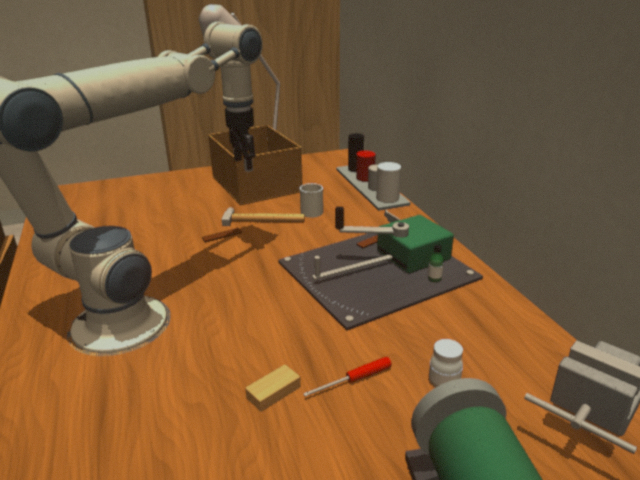

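The lever is back at rest (handle at (243,455) in the zoom), the index arm runs to (380,605), and the bystanders are unmoved. One numeric check of the bar direction from the top view follows.

Run:
```python
from h import *
f=grab_frame("top")
im=f["img"][60:300,200:440].astype(int);m=(im.min(2)>95);pts=np.argwhere(m)+[60,200]
pts=[p for p in pts if 168<=p[0]<=255 and 308<p[1]<332]
W=np.array([onz(f,(p[1],p[0]),.034)[:2] for p in pts]).astype(np.float32)
vx,vy,x,y=cv2.fitLine(W,cv2.DIST_HUBER,0,.001,.001).ravel()
a=np.degrees(np.arctan2(vy,vx))%180+180;P=np.array([.738,.0147])
print(len(W),"bar dir",a,"offset of pivot mm",1000*((P[0]-x)*-vy+(P[1]-y)*vx),"left of -x (psi .187):",.187-np.radians(a-180))
```

```text
531 bar dir 186.78645 offset of pivot mm -1.187816523740991 left of -x (psi .187): 0.06855405
```

Top view gives 0.0686 rad left of −x, against the 0.069 target.

```bash
python3 -c "
from station import *
print(job_done(),get_state()['t'])"
```

```text
the job is handed in; nothing more can be done
the job is handed in; nothing more can be done
```

The job is handed in: the index arm now lies along the direction the lever had when it firmed up. It took about 25 s of the 72 s allowed.

- **Finding the firm point:** I gripped the black handle and turned the lever gently. The sideways force stayed at about 3 N, then rose steeply from about 0.53 rad of travel, which is 0.069 rad left of the clamp's −x line. I pressed on to about 14 N to confirm it.
- **Returning the lever:** I carried it back to its stop and let go. The final pictures show it where it started.
- **Setting the index arm:** I slid the arm by its post, released it and moved the gripper clear. Three checks of its direction, left of the −x line:

| Check | Angle (rad) |
|---|---|
| Lever firm point (target) | 0.069 |
| Ticks in the wrist view | about 0.071 |
| Line fit in the top view | 0.0686 |

- **Disagreements:**
  - The line fit passes 1.2 mm from my pivot estimate, which is within the camera calibration.
  - The sideways force read higher on the way back (about 5 N) than on the way out, and I did not find out why.
- **Bystanders:** the bench objects look unmoved in the final top and side pictures. I checked this by eye and did not measure it.

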